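# Show the fitter which handle goes on which drawer front

## Task

Show the fitter which handle goes on which drawer front: point down at the middle of the bow (arched) handle on the sample board, with the fingertips just above it (about 1 to 4 cm) and still for two seconds, then in the same way point at the middle of the framed drawer front and finish the program while still pointing there. Point at none of the other handles nor at the plain drawer front on the way (travel high above them), and touch nothing: nothing may be nudged, pushed or picked up.

Things in the scene. Friction and masses are not known exactly. Their poses are not given: they have to be found in the camera images.
- bow_mid (a point): Top of the middle of the arched strap of the bow handle, 31 mm above the board's top: a steel strap 16 mm wide bent into one arch, 136 mm long over its two round feet, loose on the sample board. Its z axis is up, its x axis runs along the handle. The four steel handle samples lie side by side across the board, about 58 mm apart centre to centre, in any order. Point here first.
- framed_mid (a point): Middle of the sunk panel of the framed drawer front, on the panel's upper face, half-way between two small drilled holes 60 mm apart: a cream painted front 170 x 220 mm lying face up on the counter, fixed, its panel 12 mm above the counter and its raised border 42 mm wide and 22 mm high. z is up, y along the 220 mm side. Point here second and stay.
- bar_mid (a point): Top of the middle of the straight bar handle, 33 mm above the board's top: a round steel rod 10 mm thick and 150 mm long on two posts, loose. Not to be pointed at.
- knob_mid (a point): Top of the round steel knob, 34 mm across, 29 mm high, loose on the board. Not to be pointed at.
- tbar_mid (a point): Top of the middle of the T-shaped steel handle: a rod 12 mm thick and 56 mm long on a single post, 32 mm high, loose on the board. Not to be pointed at.
- plain_mid (a point): Middle of the upper face of the plain drawer front: a flat cream slab 170 x 220 x 18 mm lying on the counter, fixed, with two drilled holes as well. Not to be pointed at.
- board: Plywood sample board, 190 x 240 x 12 mm, lying on the counter, fixed; origin at the centre of its underside, the handles stand in a row along its y axis. Board, framed front and plain front lie side by side in any order.
- mug: White mug, 80 mm across, 92 mm high, near the robot; origin under its centre.
- masking_tape: Roll of masking tape lying flat, 100 mm across, 25 mm high, near the robot; origin under its centre.
- screwdriver: Screwdriver with a black handle, lying beyond the fronts; origin under it.
- filler_tub: White tub of filler, 90 mm across, 90 mm high, beyond the board and fronts; origin under its centre.
- screw_jar: Small glass jar, 36 mm across, 45 mm high, standing on a corner of the framed front's border, about 108 mm from its middle; origin under its centre.
- tape_measure: Grey tape measure, 58 x 30 x 50 mm high, standing on a corner of the plain front; origin under its centre.
- pencil: Wooden pencil, 8 mm thick and 158 mm long, lying on the board along its edge, 84 mm from its middle line; origin under it.
Things that resemble listed ones, but are neither listed nor needed, are in the scene too. What is shaped like the part that bears bow_mid but red is not meant.

How it is judged (in metres and radians):
On the way, in this order (a step that is already met when the one before it is completed fails the run):
1. the tool point dwells just above the middle of the bow handle for 1.5 s (horizontal distance between the grasp point and bow_mid below 0.028 m and z of the grasp point in the frame of bow_mid between 0.008 and 0.068 m), for 1.5 s.
2. then it dwells just above the middle of the framed drawer front for 1.5 s (horizontal distance between the grasp point and framed_mid below 0.028 m and z of the grasp point in the frame of framed_mid between 0.008 and 0.068 m), for 1.5 s.
At the end, for the whole second after the job is handed in: The grasp point (about 19 mm behind the fingertips) is within 28 mm of the middle of the framed front, seen from above, and at most 68 mm above its panel, touching nothing; all handles and bystanders are within 8 mm of where they were (all of step 2 and distance of each of bow_mid, bar_mid, knob_mid, tbar_mid, mug, masking_tape, screwdriver, filler_tub, screw_jar, tape_measure, pencil from where it was at the start of the episode below 0.008 m).
It fails at once if another handle or the plain front is pointed at (grasp point within 20 mm of its middle and less than 55 mm above it) ((horizontal distance between the grasp point and bar_mid below 0.02 m and z of the grasp point in the frame of bar_mid below 0.055 m) or (horizontal distance between the grasp point and knob_mid below 0.02 m and z of the grasp point in the frame of knob_mid below 0.055 m) or (horizontal distance between the grasp point and tbar_mid below 0.02 m and z of the grasp point in the frame of tbar_mid below 0.055 m) or (horizontal distance between the grasp point and plain_mid below 0.02 m and z of the grasp point in the frame of plain_mid below 0.055 m)).
It fails at once if the robot touches anything (contact force between any of the fingers, the arm and anything else above 0.5 N).
It fails at once if a handle or a bystander is moved, lifted or carried (more than 10 mm) (distance of any of bow_mid, bar_mid, knob_mid, tbar_mid, mug, masking_tape, screwdriver, filler_tub, screw_jar, tape_measure, pencil from where it was at the start of the episode above 0.01 m).
It also fails if it takes over 48 s, if anything falls off the work surface, if the arm or the gripper's body presses on something with over 40 N, if the wrist force passes 120 N, or if a joint passes its speed limit or range.

## Robot

A 7-joint arm with a two-finger parallel gripper is mounted at the origin on the work surface. World frame = base frame: x ahead of the robot, y to its left, z up, the work surface at z = 0. Lengths are in m, angles in degrees, forces in N, time in s.
With the tool pointing down it reaches from about 0.425 to 0.875 m from the base axis. Payload 4.7 kg.
Tool frame: the origin (TCP) lies at the very end of the fingers, on their centre line; the grasp point (between the pads) lies 19 mm behind it; z points along the fingers, y is the line along which they close (so a half turn about z gives the same grasp; the last joint's range is limited). The gripper opens to 87 mm and grips with 3 to 60 N. Pads are 19 mm wide; open, the fingers measure 117 mm over their backs; the gripper's body (75 mm by 190 mm) begins 51 mm behind the grasp point.
Start: joints at [77.011, 18.392, -4.016, 83.108, 1.295, 78.541, -3.26], TCP at [0.155, -0.631, 0.223] pointing down, gripper open.
Joint ranges: [-163.93, 163.93], [-17.29, 119.83], [-79.2, 71.16], [3.27, 140.29], [-89.18, 269.18], [5.43, 117.66], [-154.24, 154.24]. Speed limits (degrees/s): [147.25, 147.25, 180, 180, 180, 180, 180].

## Interface

Orientations are given as [roll, pitch, yaw] about the fixed x, y, z axes, in that order (R = Rz(yaw) Ry(pitch) Rx(roll)).
In Python, from cell import telemetry, cams, env gives the robot as it stands.
- The arm moves only by the tool arm_command, never from a script. Its argument "series" is text: rows parted by semicolons, each of 5 numbers parted by spaces: the shift along the tool's x, y, z in mm, then the turn about the tool's z in rad, then the closure in counts, from 0 (fully open) to 255 (shut). A call has 1 to 20 rows; each row shifts and turns the commanded pose from where the row before left it, along the tool's axes as they then stand; what a row does not reach is not made up. A row lasts 1/12 s, in which the tool goes at most 41.7 mm and 7.16 degrees, less where a joint would pass 70% of its speed; a pose out of reach is approached as far as the arm can. A call is refused whole if a number of a shift passes 41.7 or a number of a turn 0.125, either way. A call with a gripper value outside its range is refused whole. The fingers move at their own pace and stop on an object; "squeeze" is the grip in N (left out, the last holds). Time passes only in rows, so rows that do not move let the fingers close. It gives the time, the measured TCP pose, the force, the opening and the grip force at its end, in the units of the state.
- telemetry.get_obs(): the state, without advancing time (a new reading comes with each control period).
- cams.read_camera(name): name is "scene" or "top" or "wrist"; returns the picture (400x640x3 uint8, blue, green, red); there is no depth.
- cams.calibration(name): a dict with "K" (3x3 intrinsics, pixels), "origin" and "rotation" of the camera in the world; the wrist camera has in their place "hand_eye" (4x4, takes a point from camera to tool coordinates, whose origin is the TCP and whose axes are the flange's). Camera axes: x right, y down, z forward; pixel columns grow to the right and rows downward; lengths in m; the calibration is good to about 2 mm. A picture is of the moment at which its call begins: read the wrist's pose just before it. calibration takes no time and is no camera call.
- env.sign_off(): hands the job in; it is judged then, once.
The state is a dict: "time_s": time; "qpos": joint angles; "joint_velocities": joint speeds; "effort": joint torques, N m; "tool_pos": TCP position; "tool_rot": TCP orientation; "force": force on the tool from outside, world axes, zero at the start; "wrist_torque": the same for the moment, N m; "grip_width": finger opening in m; "grasp_force": force on a finger pad.
Only numpy, scipy, OpenCV 4.12 (cv2) and the standard library are available. Lean on these libraries where they do the work, as an engineer would, in place of code of your own. Each camera call takes 0.05 s, during which the arm holds its last target. There are 200 camera calls.

## Working session

There is one attempt and no reset: what is moved stays moved. The work goes in short steps, Python scripts to look and compute and a tool call to move; the robot and the scene stay as the last step left them, time stands still between calls to the robot, and variables do not carry over. Pictures are saved under pics/ and viewed, at most 10 in all, crops included, and the job is handed in when it is done.

Besides the shell and the picture viewer there is one more tool, called in YAML: its name, and indented under it one key for each argument. arm_command: Moves the arm, as the interface text tells. Its arguments: {"type":"object","properties":{"series":{"type":"string"},"squeeze":{"type":"number"}},"required":["series"]}

```bash
mkdir -p pics
python3 - <<'E'
from cell import telemetry, cams, env
import cv2
s=telemetry.get_obs(); print(s['time_s'],s['tool_pos'],s['tool_rot'])
for n in('top','scene'):
    cv2.imwrite(f'pics/{n}0.png',cams.read_camera(n)); c=cams.calibration(n); print(n,c)
E
```

```text
0.0 [ 0.15482178 -0.63072186  0.22144936] [-1.79891422e+02  7.11485637e-03  1.37986338e+01]
top {'K': array([[365.96957756,   0.        , 323.78736888],
       [  0.        , 365.96957756, 200.01948082],
       [  0.        ,   0.        ,   1.        ]]), 'origin': array([ 0.44416994, -0.00303511,  1.21950342]), 'rotation': array([-175.9736971 ,    0.61215662,  -89.37007877])}
scene {'K': array([[512.79381032,   0.        , 314.60274853],
       [  0.        , 512.79381032, 202.61707054],
       [  0.        ,   0.        ,   1.        ]]), 'origin': array([1.2971973 , 0.77082202, 1.01374571]), 'rotation': array([-1.30760693e+02,  1.16235305e-01,  1.34602002e+02])}
```

View pics/top0.png

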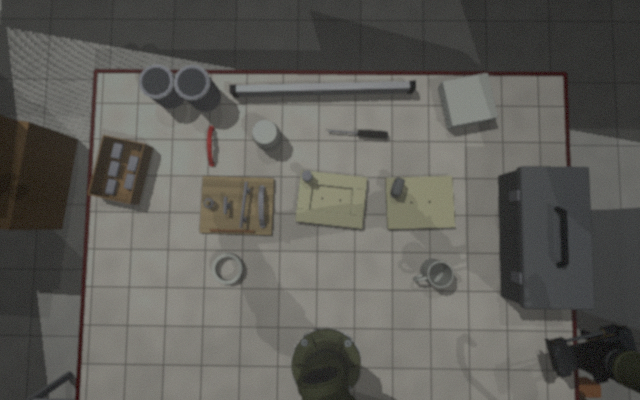

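View pics/scene0.png

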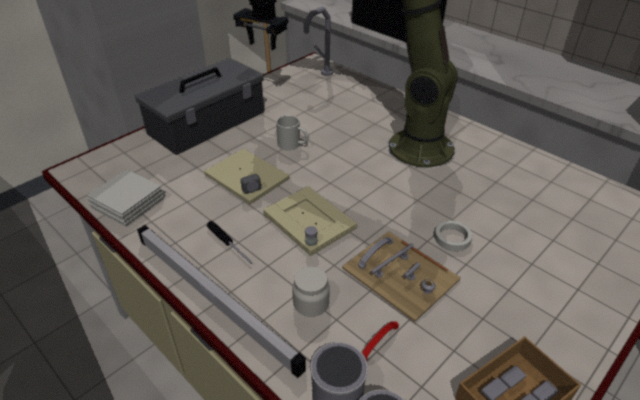

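The top view shows the board near (237,206), with the knob at (210,205), the T-bar at (227,207) and two long handles at (246,204) and (263,205). The framed front is at (332,200), the plain front at (421,203), and a red bow decoy at (211,146). The two long handles could be confused, so I'll enlarge both views.

```bash
cat > h.py <<'E'
import numpy as np
from scipy.spatial.transform import Rotation as R
from cell import telemetry, cams
def ray(name,uv,z,pose=None):
    c=cams.calibration(name); d=np.linalg.inv(c['K'])@[*uv,1]
    if name=='wrist':
        p,r=pose; Rt=R.from_euler('xyz',r,degrees=True).as_matrix(); H=np.array(c['hand_eye'])
        o=p+Rt@H[:3,3]; d=Rt@H[:3,:3]@d
    else:
        o=c['origin']; d=R.from_euler('xyz',c['rotation'],degrees=True).as_matrix()@d
    return o+d*(z-o[2])/d[2]
E
python3 - <<'E'
import cv2,numpy as np
from h import *
t=cv2.imread('pics/top0.png'); s=cv2.imread('pics/scene0.png')
a=cv2.resize(t[165:245,195:375],None,fx=4,fy=4,interpolation=3)
b=cv2.resize(s[170:325,255:470],(720,520),interpolation=3)
cv2.imwrite('pics/a.png',cv2.convertScaleAbs(a,alpha=1.5)); cv2.imwrite('pics/b.png',cv2.convertScaleAbs(b,alpha=1.5))
for n,uv,z in [('knob',(210,205),.04),('tb',(227,207),.044),('h3',(246,204),.043),('h4',(263,205),.043),('fr',(332,200),.012),('pl',(421,203),.018),('mug',(440,275),.09),('tape',(228,269),.025),('tbx1',(505,300),.2),('tbx2',(505,175),.2),('tool',(590,360),.25)]:
    print(n,ray('top',uv,z).round(3))
for n,uv,z in [('s-left',(375,251),.043),('s-right',(393,259),.043),('fr',(310,219),.012)]: print(n,ray('scene',uv,z).round(3))
E
```

```text
knob [0.507 0.379 0.04 ]
tb [0.501 0.322 0.044]
h3 [0.511 0.261 0.043]
h4 [0.509 0.206 0.043]
fr [ 0.529 -0.016  0.012]
pl [ 0.522 -0.308  0.018]
mug [ 0.299 -0.346  0.09 ]
tape [0.301 0.318 0.025]
tbx1 [ 0.248 -0.488  0.2  ]
tbx2 [ 0.591 -0.496  0.2  ]
tool [ 0.109 -0.677  0.25 ]
s-left [0.524 0.227 0.043]
s-right [0.514 0.278 0.043]
fr [ 0.532 -0.005  0.012]
```

View pics/a.png

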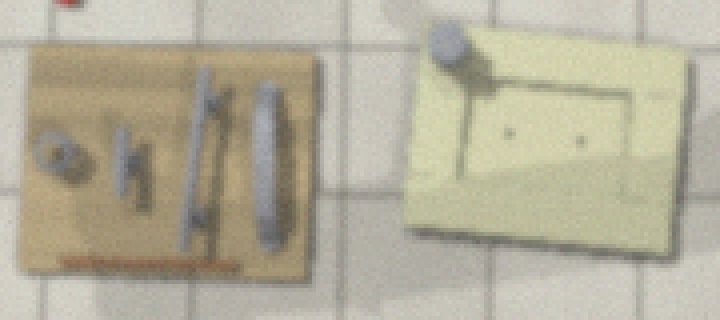

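View pics/b.png

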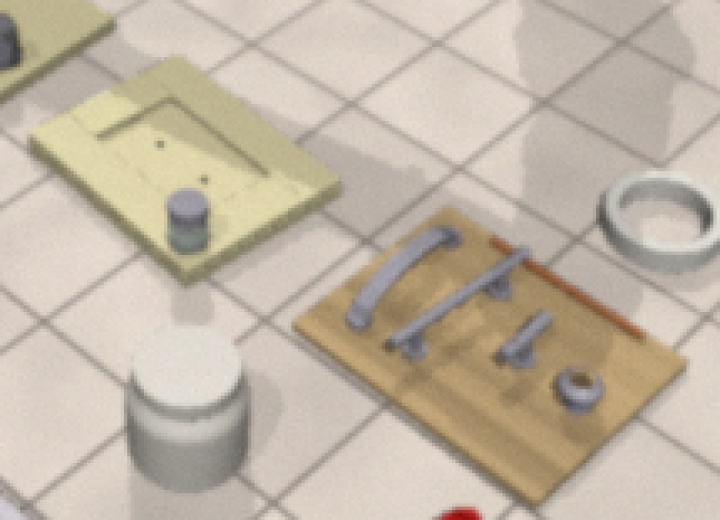

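The scene crop settles it. The bow handle (arched strap, two round feet) is the end one nearest the framed front, at top px (262,207) and scene px (374,251). The straight bar beside it at (246,204) casts a thin rod shadow on two posts. The T-bar is at (227,207), the knob at (210,205), and the red decoy lies off the board at (211,146). The framed front has two holes with their midpoint at top px (331,199).

First I raise the arm, then go around the toolbox high.

arm_command:
  series: "0 0 -20 0 220;0 0 -40 0 220;0 0 -40 0 220;0 0 -40 0 220;0 0 -40 0 220;20 -9 -20 0 220;34 -15 0 0 220;34 -15 0 0 220;34 -15 0 0 220;34 -15 0 0 220;34 -15 0 0 220;34 -15 0 0 220;34 -15 0 0 220;34 -15 0 0 220;34 -15 0 0 220;15 -6 0 0 220"

```text
time_s: 1.43
tool_pos: [0.4549, -0.399, 0.422]
tool_rot: [-179.9, -0.1, 14.2]
force: [-0.3, 1.0, -0.2]
grip_width: 0.0122
grasp_force: 0.0
```

Run:
```python
from h import *
c=lambda u,v:(195+u/4-.4,165+v/4-.4); d=lambda u,v:(255+u*215/720-.3,170+v*155/520-.3)
print('bow top',ray('top',c(264,168),.043),'scene',ray('scene',d(397,269),.043))
print('bow feet scene',ray('scene',d(358,322),.012),ray('scene',d(452,240),.012))
print('fr top',ray('top',c(545,137),.012),'scene',ray('scene',d(182,161.5),.012))
print('bar top',ray('top',c(197,160),.045)); print(telemetry.get_obs()['qpos'])
```

```text
bow top [0.50348435 0.21397736 0.043     ] scene [0.52413221 0.22133885 0.043     ]
bow feet scene [0.5650186  0.21869608 0.012     ] [0.44237913 0.21493864 0.012     ]
fr top [ 0.53313887 -0.01251957  0.012     ] scene [ 0.5304475  -0.01077263  0.012     ]
bar top [0.50927007 0.26782821 0.045     ]
[ 51.73229644  12.97183401 -16.49457306  67.87473889   3.50518381
  99.68105636 -39.52648855]
```

arm_command:
  series: "7 -19 0 0 220;13 -38 0 0 220;13 -38 0 0 220;13 -38 0 0 220;13 -38 0 0 220;13 -38 0 0 220;13 -38 0 0 220;13 -38 0 0 220;13 -38 0 0 220;13 -38 0 0 220;13 -38 0 0 220;13 -38 0 0 220;13 -38 0 0 220;12 -38 0 0 220;12 -38 0 0 220;6 -20 0 0 220;0 0 40 0 220;0 0 40 0 220;0 0 20 0 220;0 0 0 0 220"

```text
time_s: 3.1
tool_pos: [0.499, 0.1949, 0.3172]
tool_rot: [180.0, 0.5, 13.8]
force: [0.0, -0.5, -0.3]
grip_width: 0.0117
grasp_force: 0.0
```

Run:
```python
from h import *; import cv2
s=telemetry.get_obs(); im=cams.read_camera('wrist'); cv2.imwrite('pics/w1.png',cv2.convertScaleAbs(im,alpha=1.3))
print(list(s['tool_pos']),list(s['tool_rot']),s['qpos'].round(1)); print(cams.calibration('wrist'))
```

```text
[np.float64(0.4990368386382695), np.float64(0.19487970550407865), np.float64(0.31719395841557085)] [np.float64(179.95014938029317), np.float64(0.5340915892659569), np.float64(13.810028409130629)] [  19.5    6.3  -47.1   88.8    4.6   87.4 -103.8]
{'K': array([[280.14939947,   0.        , 314.55911366],
       [  0.        , 280.14939947, 196.5597803 ],
       [  0.        ,   0.        ,   1.        ]]), 'hand_eye': array([[-1.58033440e-03, -9.67373178e-01, -2.53350820e-01,
         6.89929724e-02],
       [ 9.99998751e-01, -1.53493507e-03, -3.76858503e-04,
         1.10879061e-03],
       [-2.43142505e-05, -2.53351099e-01,  9.67374395e-01,
        -1.61522765e-01],
       [ 0.00000000e+00,  0.00000000e+00,  0.00000000e+00,
         1.00000000e+00]])}
```

View pics/w1.png

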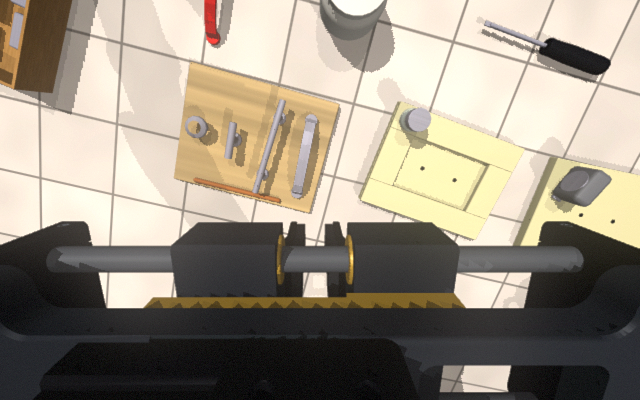

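The wrist view shows the bow handle running from (312,118) to (298,195), middle about (305,156). The holes in the framed front are at (422,168) and (454,180).

Run:
```python
from h import *
P=(np.array([.49904,.19488,.31719]),[179.95,.534,13.81])
for n,uv,z in[('bow',(305,156),.043),('f1',(312,118),.016),('f2',(298,195),.016),('h1',(422,168),.012),('h2',(454,180),.012),('bar',(270,147),.045),('pencil',(237,190),.02)]: print(n,ray('wrist',uv,z,P).round(4))
```

```text
bow [0.5126 0.2121 0.043 ]
f1 [0.5704 0.2152 0.016 ]
f2 [0.4418 0.2087 0.016 ]
h1 [0.5357 0.0169 0.012 ]
h2 [ 0.5291 -0.0428  0.012 ]
bar [0.5136 0.2672 0.045 ]
pencil [0.427  0.3104 0.02  ]
```

Checks agree: the bow is at (0.509, 0.212) and its feet measure 129 mm apart. The framed front's middle is (0.532, -0.013) and its holes are 60 mm apart. Now I descend most of the way over the bow.

arm_command:
  series: "7 -7 0 0 220;7 -7 0 0 220;0 0 20 0 220;0 0 40 0 220;0 0 40 0 220;0 0 40 0 220;0 0 30 0 220;0 0 15 0 220;0 0 5 0 220;0 0 0 0 220;0 0 0 0 220;0 0 0 0 220"

```text
time_s: 4.15
tool_pos: [0.5136, 0.2144, 0.1348]
tool_rot: [-180.0, -0.2, 13.8]
force: [-0.5, 0.2, 0.3]
grip_width: 0.0121
grasp_force: 0.0
```

Run:
```python
from h import *; import cv2
s=telemetry.get_obs(); im=cams.read_camera('wrist'); cv2.imwrite('pics/w2.png',cv2.convertScaleAbs(im,alpha=1.3))
print(s['tool_pos'],s['tool_rot'])
```

```text
[0.51355544 0.21444382 0.1347692 ] [-179.96780751   -0.22025105   13.80875984]
```

View pics/w2.png

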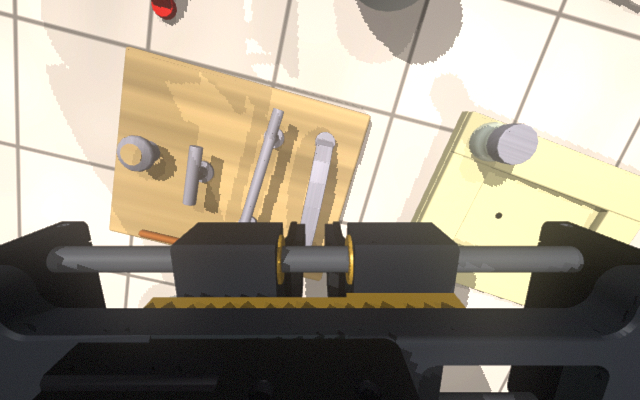

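The view shows the bow strap directly ahead of the fingers, with its far foot at (326,134). The bar is well to the left at (262,165).

Run:
```python
from h import *
P=(np.array([.51356,.21444,.13477]),[-179.97,-.22,13.81])
for n,uv,z in[('foot',(326,132),.014),('strap',(317,185),.042),('strap low',(313,215),.043)]: print(n,ray('wrist',uv,z,P).round(4))
```

```text
foot [0.5758 0.2171 0.014 ]
strap [0.5278 0.2146 0.042 ]
strap low [0.4988 0.2114 0.043 ]
```

The far foot minus 68 mm puts the middle at (0.508, 0.213). I shift back 4 mm, go down to about 27 mm above the strap, and hold.

arm_command:
  series: "-4 0 10 0 220;0 0 20 0 220;0 0 20 0 220;0 0 10 0 220;0 0 4 0 220;0 0 0 0 220;0 0 0 0 220;0 0 0 0 220;0 0 0 0 220;0 0 0 0 220;0 0 0 0 220;0 0 0 0 220;0 0 0 0 220;0 0 0 0 220;0 0 0 0 220;0 0 0 0 220;0 0 0 0 220;0 0 0 0 220;0 0 0 0 220;0 0 0 0 220"

```text
time_s: 5.87
tool_pos: [0.508, 0.2122, 0.0685]
tool_rot: [180.0, 0.0, 13.8]
force: [0.4, -0.4, -0.5]
grip_width: 0.0122
grasp_force: 0.0
```

arm_command:
  series: "0 0 0 0 220;0 0 0 0 220;0 0 0 0 220;0 0 0 0 220;0 0 0 0 220;0 0 0 0 220;0 0 0 0 220;0 0 0 0 220;0 0 0 0 220;0 0 0 0 220;0 0 0 0 220;0 0 0 0 220;0 0 0 0 220;0 0 0 0 220"

```text
time_s: 7.03
tool_pos: [0.508, 0.2122, 0.0685]
tool_rot: [180.0, 0.0, 13.8]
force: [-0.2, 0.3, 0.3]
grip_width: 0.012
grasp_force: 0.0
```

arm_command:
  series: "0 0 -20 0 220;0 0 -35 0 220;0 0 -35 0 220;0 0 -30 0 220;0 15 0 0 220;-5 35 0 0 220;-5 35 0 0 220;-5 35 0 0 220;-5 35 0 0 220;-5 35 0 0 220;-5 24 0 0 220;0 10 0 0 220;0 0 20 0 220;0 0 35 0 220;0 0 25 0 220;0 0 10 0 220;0 0 0 0 220;0 0 0 0 220;0 0 0 0 220"

```text
time_s: 8.62
tool_pos: [0.5337, -0.0118, 0.1003]
tool_rot: [180.0, -0.2, 13.8]
force: [0.4, -0.6, -0.3]
grip_width: 0.012
grasp_force: 0.0
```

Run:
```python
from h import *; import cv2
s=telemetry.get_obs(); im=cams.read_camera('wrist'); t=cams.read_camera('scene')
cv2.imwrite('pics/w3.png',cv2.convertScaleAbs(im,alpha=1.3)); cv2.imwrite('pics/s3.png',cv2.convertScaleAbs(cv2.resize(t[150:330,220:480],(780,540),interpolation=3),alpha=1.4))
print(s['tool_pos'],s['tool_rot'])
```

```text
[ 0.53370848 -0.01181576  0.10026665] [ 1.79955736e+02 -1.54692302e-01  1.38432422e+01]
```

View pics/s3.png

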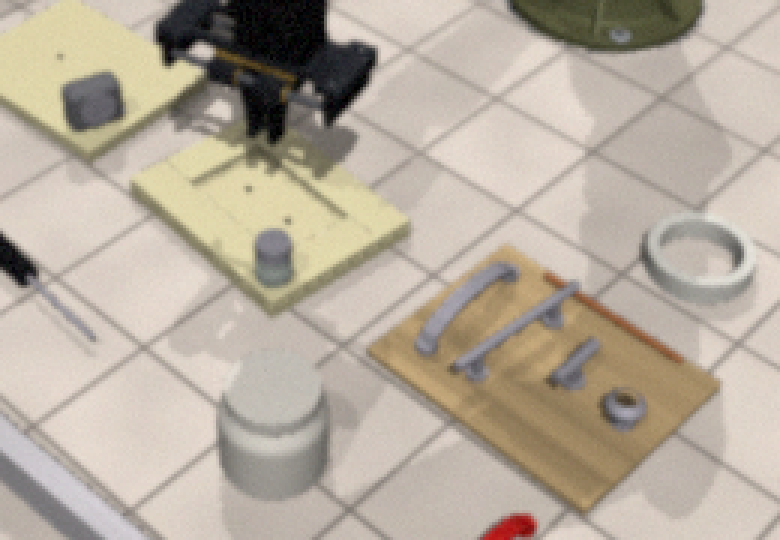

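The fingertips at crop (265,135) hang above the framed front's panel, with the holes at (248,188) and (288,220). All the handles and bystanders are where they were, and the jar is clear of the gripper. I descend to about 28 mm above the panel and hold.

arm_command:
  series: "0 0 10 0 220;0 0 20 0 220;0 0 18 0 220;0 0 8 0 220;0 0 4 0 220;0 0 0 0 220;0 0 0 0 220;0 0 0 0 220;0 0 0 0 220;0 0 0 0 220;0 0 0 0 220;0 0 0 0 220;0 0 0 0 220;0 0 0 0 220;0 0 0 0 220;0 0 0 0 220;0 0 0 0 220;0 0 0 0 220;0 0 0 0 220;0 0 0 0 220"

```text
time_s: 10.38
tool_pos: [0.5323, -0.0124, 0.0385]
tool_rot: [180.0, 0.0, 13.8]
force: [-0.4, 0.2, 0.0]
grip_width: 0.0121
grasp_force: 0.0
```

arm_command:
  series: "0 0 0 0 220;0 0 0 0 220;0 0 0 0 220;0 0 0 0 220;0 0 0 0 220;0 0 0 0 220;0 0 0 0 220;0 0 0 0 220;0 0 0 0 220;0 0 0 0 220;0 0 0 0 220;0 0 0 0 220;0 0 0 0 220;0 0 0 0 220"

```text
time_s: 11.55
tool_pos: [0.5323, -0.0124, 0.0385]
tool_rot: [180.0, 0.0, 13.8]
force: [-0.7, -0.0, -0.0]
grip_width: 0.012
grasp_force: 0.0
```

Run:
```python
from h import *; import cv2
t=cams.read_camera('scene'); print(telemetry.get_obs()['tool_pos'])
cv2.imwrite('pics/s4.png',cv2.convertScaleAbs(cv2.resize(t[170:270,230:370],(770,550),interpolation=3),alpha=1.4))
```

```text
[ 0.53226764 -0.0124383   0.03850479]
```

View pics/s4.png

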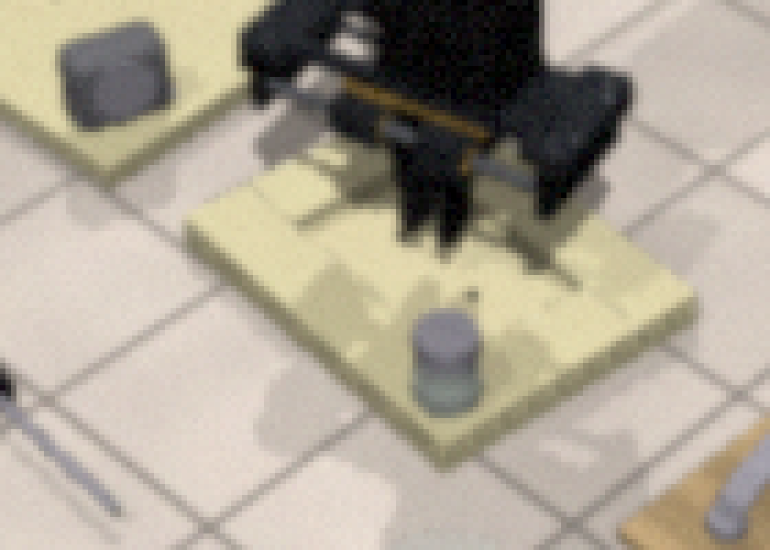

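The fingertips at crop (435,240) point just above the panel's middle. The jar at (447,360) is untouched, and so is the tape measure.

```bash
python3 -c "
from cell import env
print(env.sign_off())"
```

```text
the job is handed in; nothing more can be done
None
```

I pointed at the bow handle, then at the middle of the framed front, and handed in at about 12 s still pointing there, with fingertips about 26 mm above each; no contact force showed and nothing moved in the views I checked, but sign-off returned no verdict.

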